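# Find the stamped sample crate and push it to the dispatch line

## Task

Tip the left crate over, away from you, on to its back so that its underside faces you, then do the same with the right one. One of them has a round stamp underneath: push that one straight ahead until it lies across the dark dispatch line with the line right under its middle, still on its back, and leave the other one where it fell, clear of the line. Only push, never lift or carry a crate, and do not disturb the other things on the table.

Things in the scene. Friction and masses are not known exactly. Their poses are not given: they have to be found in the camera images.
- crate_1: closed plywood sample crate, about 0.35 kg, 60 mm deep (its x), 80 mm wide (its y), 100 mm tall (its z), loose on the table. Origin: centre of its underside; z points up out of its lid, x away from the robot while it stands (yaw up to 0.25 rad either way). One crate stands left (y > 0), the other right (y < 0) of the middle
- crate_2: twin of crate_1 but for the underside: same size, origin and axes. Pushed away from the robot on the near face, some 80 mm up, a crate tips on its far bottom edge rather than sliding and falls by itself beyond about 31 degrees. On its back it is 60 mm high, its underside is an upright face 80 mm wide towards the robot, and it slides when pushed there
- crate_1_mid (a point): centre of crate_1's volume, 50 mm along its z from its origin
- crate_2_mid (a point): centre of crate_2's volume, 50 mm along its z from its origin
- stamp (a point): centre of the stamp, a dark ring 52 mm across with a bar across it, in the middle of the underside of the one crate that bears it; the other crate's underside is bare
- dispatch_line: dark tape strip flat on the table beyond the crates, 30 mm wide (its x, away from the robot), 680 mm long (its y, left to right). Origin: its centre; fixed, nothing catches on it
- grain_jar_1: screw-top glass jar of graded stone, 51 mm across, 72 mm tall, towards the left of the crates; loose, to be left alone. Origin: centre of its underside
- mini_core_1: small upright drill core, 50 mm across, 53 mm tall, on the right; loose, to be left alone. Origin: centre of its underside
- bitumen_tin_1: lidded tin, 66 mm across, 44 mm tall, on the right; loose, to be left alone. Origin: centre of its underside
- stone_3: pebble, 27x35x16 mm, between the crates; loose, to be left alone. Origin: centre of its underside
- tape_roll: roll of tape lying flat, 108 mm across, 48 mm tall, on the near left; loose, to be left alone. Origin: centre of its underside
Mind the look-alikes: they are no part of the job. What is shaped like the crate_1 but blue is not meant.

How it is judged:
By the outcome, as a careful person would: the job done as asked, in the order asked, and still so for the second after the job is handed in, with the robot touching nothing.
It also fails if it takes over 67 s, if anything falls off the work surface, if the arm or the gripper's body presses on something with over 40 N, if the wrist force passes 120 N, or if a joint passes its speed limit or range.

## Robot

A 6-joint arm with a two-finger parallel gripper is mounted at the origin on a cart in front of the work surface, level with it; the furniture and walls round the work are solid. World frame = base frame: x ahead of the robot, y to its left, z up, the work surface at z = 0. Lengths are in m, angles in degrees, forces in N, time in s.
With the tool pointing down it reaches from about 0.375 to 0.925 m from the base axis. Payload 5.7 kg.
Tool frame: the origin (TCP) lies between the finger pads; the fingertips stand robot.nose_length ahead of it and the grasp point (between the pads) lies 3 mm ahead of it (robot.nose_length is the distance from the TCP to the fingertips, in m); z points along the fingers, y is the line along which they close (so a half turn about z gives the same grasp; the last joint's range is limited). The gripper opens to 88 mm and grips with 3 to 60 N. Pads are 20 mm wide; open, the fingers measure 115 mm over their backs; the gripper's body (75 mm by 178 mm) begins 61 mm behind the grasp point.
Start: joints at [65.426, 20.558, 86.54, -0, 72.909, -6.595], TCP at [0.185, 0.571, 0.245] pointing down, gripper open.
Joint ranges: [-170.27, 170.27], [-57.76, 135], [12.27, 136.19], [-55.21, 235.2], [11.17, 155.16], [-170.74, 170.74]. Speed limits (degrees/s): [136.94, 136.94, 180, 180, 180, 180].

## Interface

Orientations are given as [roll, pitch, yaw] about the fixed x, y, z axes, in that order (R = Rz(yaw) Ry(pitch) Rx(roll)).
In Python, from rig import robot, snapshot, camera_info gives the robot as it stands. The module is installed in compiled form; this text tells all that it offers.
- The arm moves only by the shell command python3 -m creep 'ROWS' [FORCE]. ROWS is JSON, a list of rows, each a list of 5 numbers: the shift along the tool's x, y, z in cm, then the turn about the tool's z in rad, then the opening, from -1 (shut) to 1 (fully open). A call has 1 to 20 rows; each row shifts and turns the commanded pose from where the row before left it, along the tool's axes as they then stand; what a row does not reach is not made up. A row lasts 1/8 s, in which the tool goes at most 62.5 mm and 10.7 degrees, less where a joint would pass 70% of its speed; a pose out of reach is approached as far as the arm can. A call with a gripper value outside its range is refused whole. The fingers move at their own pace and stop on an object; FORCE is the grip in N (left out, the last holds). Time passes only in rows, so rows that do not move let the fingers close. It gives the time, the measured TCP pose, the force, the opening and the grip force at its end, in the units of the state.
- robot.state(): the state, without advancing time (a new reading comes with each control period).
- snapshot(name): name is "side" or "top" or "wrist"; returns the picture (384x512x3 uint8, blue, green, red); there is no depth.
- camera_info(name): a dict with "camera_matrix" (3x3 intrinsics, pixels), "world_to_cam" (4x4, takes a point from world to camera coordinates). Camera axes: x right, y down, z forward; pixel columns grow to the right and rows downward; lengths in m; the calibration is good to about 2 mm. A picture is of the moment at which its call begins: read the wrist's pose just before it. camera_info takes no time and is no camera call; for the wrist camera it gives the pose at the moment of the call.
- robot.finish_job(): hands the job in; it is judged then, once.
The state is a dict: "time_s": time; "joint_pos": joint angles; "joint_vel": joint speeds; "joint_torque": joint torques, N m; "ee_pos": TCP position; "eef_rot": TCP orientation; "ft_force": force on the tool from outside, world axes, zero at the start; "wrist_torque": the same for the moment, N m; "gripper_width": opening from 0.0 (shut) to 1.0 (fully open); "grasp_force": force on a finger pad.
Only numpy, scipy, OpenCV 4.12 (cv2) and the standard library are available. Lean on these libraries where they do the work, as an engineer would, in place of code of your own. Each camera call takes 0.05 s, during which the arm holds its last target. There are 200 camera calls.

## Working session

There is one attempt and no reset: what is moved stays moved. The work goes in short steps, Python scripts to look and compute and a shell command to move; the robot and the scene stay as the last step left them, time stands still between calls to the robot, and variables do not carry over. Pictures are saved under pics/ and viewed, at most 11 in all, crops included, and the job is handed in when it is done.

```bash
mkdir -p pics; python3 - <<'E'
from rig import robot,snapshot,camera_info
import cv2,numpy as np
for n in("top","side"):
    cv2.imwrite(f"pics/{n}0.png",snapshot(n)); c=camera_info(n); print(n,np.round(c["camera_matrix"],1).tolist(),np.round(c["world_to_cam"],4).tolist())
s=robot.state();print(s["time_s"],s["ee_pos"],s["eef_rot"],s["gripper_width"],robot.nose_length)
E
```

```text
top [[430.4, 0.0, 256.4], [0.0, 430.4, 197.1], [0.0, 0.0, 1.0]] [[0.0207, -0.9997, -0.0106, -0.0123], [-0.988, -0.0188, -0.1532, 0.5651], [0.153, 0.0137, -0.9881, 1.2212], [0.0, 0.0, 0.0, 1.0]]
side [[369.4, 0.0, 255.7], [0.0, 369.4, 192.7], [0.0, 0.0, 1.0]] [[0.8844, -0.4665, -0.0115, -0.4947], [-0.3072, -0.5634, -0.767, 0.2328], [0.3513, 0.6819, -0.6416, 1.1163], [0.0, 0.0, 0.0, 1.0]]
0.1 [0.18494831 0.57017472 0.24389055] [-1.79905595e+02 -1.26973357e-02  1.62020589e+02] 0.9974058495640298 0.022
```

View pics/top0.png

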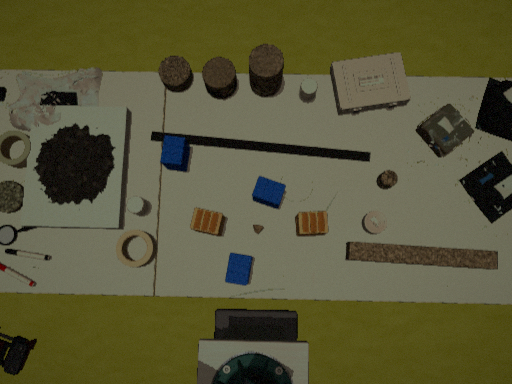

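View pics/side0.png

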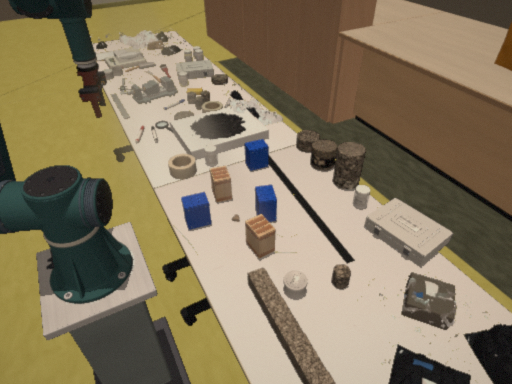

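The top view shows three blue look-alike boxes at (175,153), (268,191) and (239,269). The wooden crates with orange/brown lids are at (208,221) on the left and (312,223) on the right. The line runs from (152,136) to (369,157). The side view confirms two plywood crates at (221,184) and (260,236). I choose the two wooden ones.

```bash
cat > h.py <<'E'
import cv2,numpy as np
from rig import robot,snapshot,camera_info
def ray(ci,uv,z):
    K=np.array(ci["camera_matrix"]);T=np.array(ci["world_to_cam"]);R=T[:3,:3]
    o=-R.T@T[:3,3]; d=R.T@np.linalg.inv(K)@[uv[0],uv[1],1]
    return o+d*(z-o[2])/d[2]
E
python3 - <<'E'
from h import *
im=cv2.imread("pics/top0.png");ci=camera_info("top");hsv=cv2.cvtColor(im,cv2.COLOR_BGR2HSV)
def blobs(m,lo,z,tag,box=(150,60,400,300)):
    x0,y0,x1,y1=box;mm=np.zeros_like(m);mm[y0:y1,x0:x1]=m[y0:y1,x0:x1]
    for c in cv2.findContours(mm,cv2.RETR_EXTERNAL,cv2.CHAIN_APPROX_NONE)[0]:
        if cv2.contourArea(c)<lo: continue
        P=np.array([ray(ci,p[0],z)[:2] for p in c])
        r=cv2.minAreaRect((P*1000).astype(np.float32));print(tag,c.mean((0,1)).round().tolist(),np.round(r[0]),np.round(r[1]),round(r[2],1))
H,S,V=cv2.split(hsv)
o=cv2.morphologyEx(((H<22)&(S>90)&(V>60)).astype(np.uint8),cv2.MORPH_CLOSE,np.ones((5,5)))
blobs(o,200,.1,"crate")
blobs(((H>100)&(H<130)&(S>120)&(V>30)).astype(np.uint8),200,.1,"blue")
l=((V<50)&~((H>100)&(H<130)&(S>120))).astype(np.uint8);blobs(l,300,0,"line",(150,125,400,165))
for n,u,z in(("jar?",(137,205),.07),("roll",(135,248),.048),("stone",(258,229),.016),("core",(387,179),.053),("tin",(374,222),.044)):print(n,ray(ci,u,z).round(3))
a=im[110:290,150:340];cv2.imwrite("pics/crop.png",cv2.resize(a,None,fx=4,fy=3.3,interpolation=2)[:600])
E
```

```text
crate [375.0, 252.0] [ 411. -328.] [137.  49.] 87.9
crate [311.0, 223.0] [ 486. -156.] [65. 89.] 4.0
crate [206.0, 221.0] [487. 138.] [81. 64.] 78.2
crate [265.0, 66.0] [941. -22.] [ 50. 100.] 0.9
crate [219.0, 72.0] [924. 119.] [81. 94.] 0.9
crate [174.0, 71.0] [925. 249.] [75. 89.] 0.9
blue [238.0, 269.0] [358.  43.] [62. 79.] 81.7
blue [268.0, 191.0] [572. -34.] [81. 70.] 71.5
blue [172.0, 152.0] [683. 242.] [63. 97.] 84.3
line [258.0, 146.0] [730.  -6.] [680.  34.] 85.3
jar? [0.532 0.341 0.07 ]
roll [0.409 0.346 0.048]
stone [ 0.474 -0.007  0.016]
core [ 0.625 -0.382  0.053]
tin [ 0.499 -0.344  0.044]
```

View pics/crop.png

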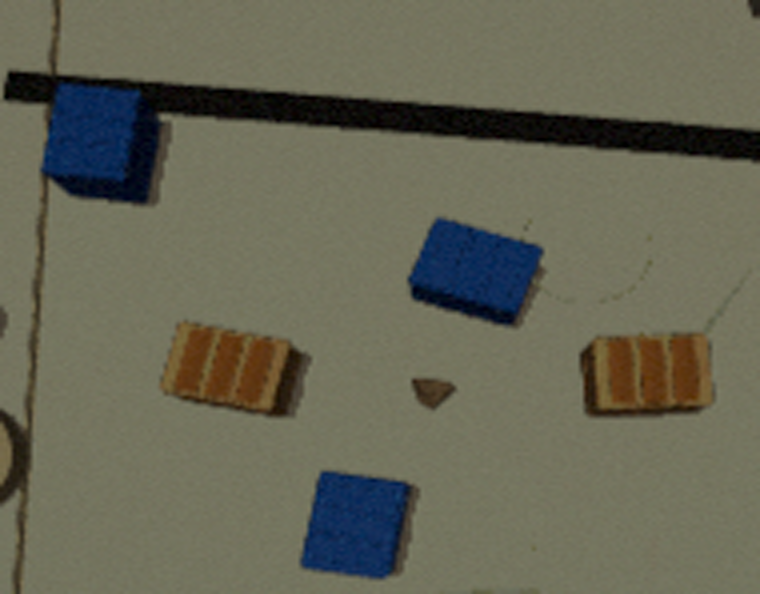

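The crop at 4x / 3.3x shows the two wooden lids clearly. The left lid is centred at crop (228,366), with yaw about −11°. The right lid is centred at (652,375), with yaw about +4°. Blue boxes stand nearby. First I move behind the left crate with the fingers about 50 mm apart.

```bash
python3 -m creep '[[0,0,0,-0.12,0.14],[-2,-2.3,0,0,0.14],[-2,-2.3,0,0,0.14],[-2,-2.3,0,0,0.14],[-2,-2.3,0,0,0.14],[-2,-2.3,0,0,0.14],[-2,-2.3,0,0,0.14],[-2,-2.3,0,0,0.14],[-2,-2.3,0,0,0.14],[-2,-2.3,0,0,0.14],[-2,-2.3,0,0,0.14],[-2,-2.3,0,0,0.14],[-2,-2.3,0,0,0.14],[-2,-2.3,0,0,0.14],[-2,-2.3,0,0,0.14],[-2,-2.3,0,0,0.14],[-2,-2.3,0,0,0.14],[0,0,0,0,0.14]]'
cat >> h.py <<'E'
def togo(x,y,yaw,z):
    "tool-frame shift (cm) and turn (rad) to a TCP pose; shift is after the turn"
    s=robot.state();p=s["ee_pos"];t=np.radians(yaw);d=np.array([x,y])-p[:2]
    dw=(yaw-s["eef_rot"][2]+180)%360-180
    print("t",round(s["time_s"],2),"p",p.round(4),"yaw",s["eef_rot"][2].round(1),"| dx %.2f dy %.2f dz %.2f turn %.3f"%(100*(d@[np.cos(t),np.sin(t)]),100*(d@[np.sin(t),-np.cos(t)]),100*(p[2]-z),-np.radians(dw)))
E
python3 -c "
from h import *
togo(.429,.148,169,.100)
ci=camera_info('top')
print(ray(ci,(207,221),.1),ray(ci,(313,223.6),.1))"
```

```text
time_s: 2.35
ee_pos: [0.429, 0.1467, 0.2445]
eef_rot: [-180.0, -0.0, 168.7]
ft_force: [0.1, 0.6, -0.2]
gripper_width: 0.569
grasp_force: 0.0
t 2.35 p [0.429  0.1467 0.2445] yaw 168.7 | dx 0.02 dy 0.12 dz 14.45 turn -0.005
[0.48652098 0.13426452 0.1       ] [ 0.48507884 -0.16051307  0.1       ]
```

```bash
python3 -m creep '[[0,0,2.4,0,0.14],[0,0,2.4,0,0.14],[0,0,2.4,0,0.14],[0,0,2.4,0,0.14],[0,0,2.4,0,0.14],[0,0,2.4,0,0.14],[-0.5,0,0,0,0.14],[-0.5,0,0,0,0.14],[-0.5,0,0,0,0.14],[-0.5,0,0,0,0.14],[-0.5,0,0,0,0.14],[-0.5,0,0,0,0.14],[-0.5,0,0,0,0.14],[-0.5,0,0,0,0.14],[-0.5,0,0,0,0.14],[-0.5,0,0,0,0.14]]'; python3 -c "
from h import *
cv2.imwrite('pics/w1.png',snapshot('wrist'));cv2.imwrite('pics/s1.png',snapshot('side'))
cv2.imwrite('pics/a.png',np.hstack([cv2.imread('pics/w1.png')[::2,::2],cv2.imread('pics/s1.png')[80:272,130:386]]))"
```

```text
time_s: 4.35
ee_pos: [0.478, 0.1382, 0.1007]
eef_rot: [180.0, 0.0, 168.9]
ft_force: [-0.4, 0.7, 2.1]
gripper_width: 0.566
grasp_force: 0.3
```

View pics/a.png

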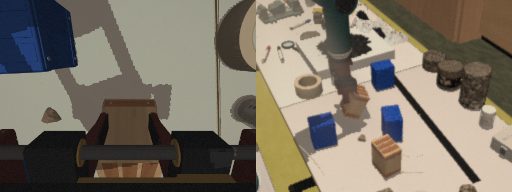

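The wrist view shows the crate's near face tilted between the fingers. The side view has it leaning at crop (355,98), so it is tipping properly. I continue the push.

```bash
python3 -m creep '[[-0.5,0,0,0,0.14],[-0.5,0,0,0,0.14],[-0.5,0,0,0,0.14],[0,0,0,0,0.14],[0,0,0,0,0.14],[0,0,0,0,0.14]]'; python3 -c "
from h import *
cv2.imwrite('pics/w2.png',snapshot('wrist'));cv2.imwrite('pics/s2.png',snapshot('side'))
cv2.imwrite('pics/b.png',np.hstack([cv2.imread('pics/w2.png')[::2,::2],cv2.imread('pics/s2.png')[80:272,130:386]]))"
```

```text
time_s: 5.2
ee_pos: [0.4918, 0.1354, 0.1006]
eef_rot: [-180.0, -0.0, 168.9]
ft_force: [0.0, 0.0, 1.1]
gripper_width: 0.571
grasp_force: 0.0
```

View pics/b.png

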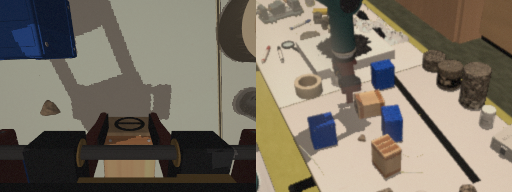

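The left crate has fallen on its back and shows the ring stamp at wrist half-size (130,124), so it is the one to push. The right one comes first.

```bash
python3 -m creep '[[1.5,0,-3,0,0.14],[1.5,0,-3,0,0.14],[1,0,-3,0,0.14],[1,0,-3,0,0.14],[0,0,0,-0.13,0.14],[0,0,0,-0.13,0.14],[0.33,-2.57,0,0,0.14],[0.33,-2.57,0,0,0.14],[0.33,-2.57,0,0,0.14],[0.33,-2.57,0,0,0.14],[0.33,-2.57,0,0,0.14],[0.33,-2.57,0,0,0.14],[0.33,-2.57,0,0,0.14],[0.33,-2.57,0,0,0.14],[0.33,-2.57,0,0,0.14],[0.33,-2.57,0,0,0.14],[0.33,-2.57,0,0,0.14],[0.33,-2.57,0,0,0.14],[0,0,0,0,0.14],[0,0,0,0,0.14]]'; python3 -c "
from h import *
togo(.425,-.165,184,.100)
im=snapshot('top');cv2.imwrite('pics/t3.png',im)
im2=snapshot('wrist')
cv2.imwrite('pics/c.png',np.hstack([im2,im])[:,::1][:, 150:900])"
```

```text
time_s: 7.8
ee_pos: [0.4236, -0.1646, 0.2206]
eef_rot: [180.0, -0.0, -176.2]
ft_force: [-0.1, 0.1, 0.4]
gripper_width: 0.569
grasp_force: 0.0
t 7.8 p [ 0.4236 -0.1646  0.2206] yaw -176.2 | dx -0.14 dy -0.05 dz 12.06 turn -0.004
```

View pics/c.png

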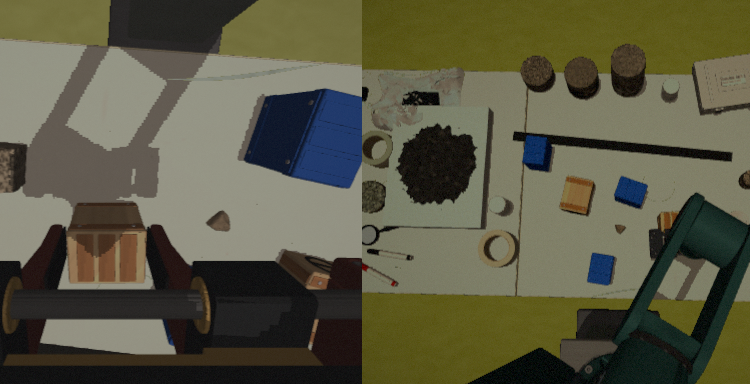

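The wrist view has the right crate's lid square and centred at x=256. The top view shows the left crate lying at about (576,195) in the composite. I tip the right crate the same way.

```bash
python3 -m creep '[[0,0,2,0,0.14],[0,0,2,0,0.14],[0,0,2,0,0.14],[0,0,2,0,0.14],[0,0,2,0,0.14],[0,0,2,0,0.14],[-1,0,0,0,0.14],[-0.5,0,0,0,0.14],[-0.5,0,0,0,0.14],[-0.5,0,0,0,0.14],[-0.5,0,0,0,0.14],[-0.5,0,0,0,0.14],[-0.5,0,0,0,0.14],[-0.5,0,0,0,0.14],[-0.5,0,0,0,0.14],[-0.5,0,0,0,0.14],[-0.5,0,0,0,0.14],[-0.5,0,0,0,0.14]]'
python3 -m creep '[[0,0,0,0,0.14],[0,0,0,0,0.14],[0,0,0,0,0.14],[0,0,0,0,0.14]]'; python3 -c "
from h import *
cv2.imwrite('pics/w4.png',snapshot('wrist'));cv2.imwrite('pics/s4.png',snapshot('side'))
cv2.imwrite('pics/d.png',np.hstack([cv2.imread('pics/w4.png')[::2,::2],cv2.imread('pics/s4.png')[130:322,150:406]]))"
```

```text
time_s: 10.15
ee_pos: [0.4894, -0.161, 0.1007]
eef_rot: [-180.0, 0.0, -176.2]
ft_force: [-0.2, -0.2, -0.0]
gripper_width: 0.571
grasp_force: 0.0
time_s: 10.65
ee_pos: [0.4886, -0.161, 0.1007]
eef_rot: [-180.0, -0.0, -176.2]
ft_force: [-0.6, 0.7, -0.1]
gripper_width: 0.573
grasp_force: 0.0
```

View pics/d.png

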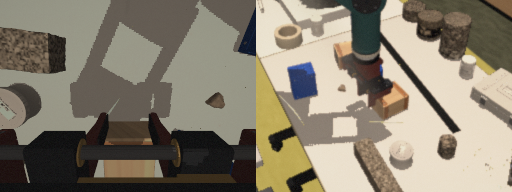

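The right crate lies on its back at crop (390,98) with a bare underside. Next I measure the fallen left crate from the last top picture and plan the push.

```bash
python3 - <<'E'
from h import *
im=cv2.imread("pics/t3.png");ci=camera_info("top");H,S,V=cv2.split(cv2.cvtColor(im,cv2.COLOR_BGR2HSV))
m=((H<25)&(S>70)&(V>60)).astype(np.uint8);mm=np.zeros_like(m);mm[150:240,190:255]=m[150:240,190:255]
mm=cv2.morphologyEx(mm,cv2.MORPH_CLOSE,np.ones((5,5)))
c=max(cv2.findContours(mm,cv2.RETR_EXTERNAL,cv2.CHAIN_APPROX_NONE)[0],key=cv2.contourArea)
P=np.array([ray(ci,p[0],.06)[:2] for p in c]);r=cv2.minAreaRect((P*1000).astype(np.float32))
print(r,cv2.boxPoints(r).round().tolist())
l=((V<50)&~((H>100)&(H<130)&(S>120))).astype(np.uint8)
for u in(195,205,215,225,235):
    v=np.where(l[128:165,u])[0]+128;print(u,v.min(),v.max(),ray(ci,(u,(v.min()+v.max())/2),0).round(4))
E
```

```text
((566.8201293945312, 118.13262939453125), (89.62124633789062, 105.28449249267578), 78.39612579345703) [[506.0, 85.0], [609.0, 64.0], [627.0, 151.0], [524.0, 173.0]]
195 136 143 [0.7496 0.1942 0.    ]
205 137 145 [0.7453 0.1628 0.    ]
215 138 145 [0.7443 0.1317 0.    ]
225 139 146 [0.7416 0.1005 0.    ]
235 140 148 [0.7374 0.0693 0.    ]
```

```bash
python3 -m creep '[[1.5,0,-3,0,0.14],[1.5,0,-3,0,0.14],[1,0,-3,0,0.14],[1,0,-3,0,0.14],[0,0,0,0.135,0.14],[0,0,0,0.135,0.14],[0.17,2.55,0,0,0.14],[0.17,2.55,0,0,0.14],[0.17,2.55,0,0,0.14],[0.17,2.55,0,0,0.14],[0.17,2.55,0,0,0.14],[0.17,2.55,0,0,0.14],[0.17,2.55,0,0,0.14],[0.17,2.55,0,0,0.14],[0.17,2.55,0,0,0.14],[0.17,2.55,0,0,0.14],[0.17,2.55,0,0,0.14],[0.17,2.55,0,0,0.14],[0,0,0,0,0.14],[0,0,0,0,0.14]]'; python3 -c "
from h import *
togo(.480,.140,168.4,.050)
cv2.imwrite('pics/e.png',np.hstack([snapshot('wrist'),snapshot('top')[80:,150:400].copy() if 0 else snapshot('top')[:,150:400]]))"
```

```text
time_s: 13.25
ee_pos: [0.4805, 0.139, 0.2205]
eef_rot: [-180.0, -0.0, 168.3]
ft_force: [0.3, 0.5, 0.2]
gripper_width: 0.571
grasp_force: 0.0
t 13.25 p [0.4805 0.139  0.2205] yaw 168.3 | dx 0.07 dy 0.09 dz 17.05 turn -0.001
```

View pics/e.png

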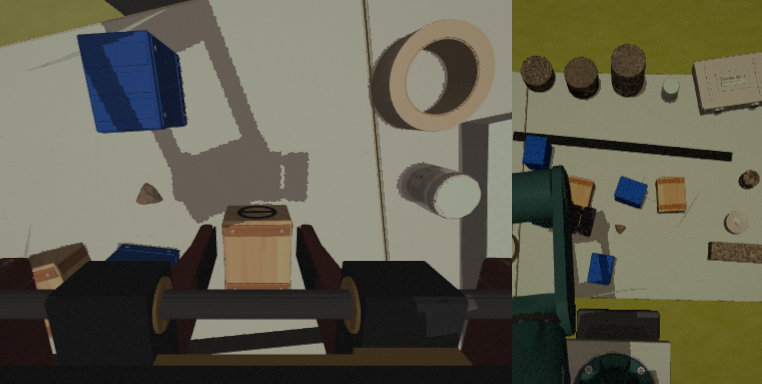

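The wrist view has the stamp at (257,211), with the crate square and centred on the tool. I descend and push, leaving about 3 cm for correction.

```bash
python3 -m creep '[[0,0,2.5,0,0.14],[0,0,2.5,0,0.14],[0,0,2.5,0,0.14],[0,0,2.5,0,0.14],[0,0,2.5,0,0.14],[0,0,2.5,0,0.14],[0,0,2,0,0.14],[-1,0,0,0,0.14],[-1,0,0,0,0.14],[-0.5,0,0,0,0.14],[-0.5,0,0,0,0.14],[-0.5,0,0,0,0.14],[-0.5,0,0,0,0.14]]'
python3 -m creep '[[-1,0,0,0,0.14],[-1,0,0,0,0.14],[-1,0,0,0,0.14],[-1,0,0,0,0.14],[-1,0,0,0,0.14],[-1,0,0,0,0.14],[-1,0,0,0,0.14],[-1,0,0,0,0.14],[-1,0,0,0,0.14],[-1,0,0,0,0.14],[-1,0,0,0,0.14],[-1,0,0,0,0.14],[-0.5,0,0,0,0.14],[-0.5,0,0,0,0.14],[0,0,0,0,0.14]]'
python3 -c "
from h import *
togo(.652,.105,168.4,.050)
cv2.imwrite('pics/f.png',np.hstack([snapshot('side')[100:300,150:410],snapshot('top')[80:280,150:400]]))
cv2.imwrite('pics/t5.png',snapshot('top'))"
```

```text
time_s: 14.98
ee_pos: [0.5199, 0.1314, 0.0507]
eef_rot: [-180.0, -0.0, 168.3]
ft_force: [-1.7, -0.0, 1.2]
gripper_width: 0.568
grasp_force: 1.0
time_s: 16.85
ee_pos: [0.648, 0.105, 0.0507]
eef_rot: [180.0, 0.1, 168.3]
ft_force: [0.6, 0.5, 0.0]
gripper_width: 0.568
grasp_force: 0.0
t 16.85 p [0.648  0.105  0.0507] yaw 168.3 | dx -0.39 dy 0.08 dz 0.07 turn -0.001
```

View pics/f.png

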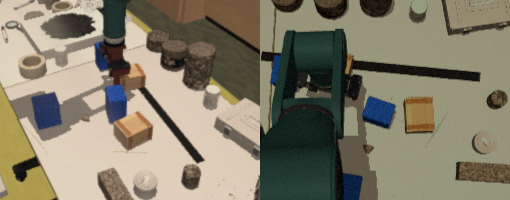

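The pictures show the crate near the line, but the arm hides it. I back off, rise and step aside to measure.

```bash
python3 -m creep '[[1.5,0,0,0,0.14],[1.5,0,0,0,0.14],[2,0,-3,0,0.14],[2,0,-3,0,0.14],[2,0,-3,0,0.14],[2,0,-3,0,0.14],[2,0,-3,0,0.14],[2,0,-2,0,0.14],[0,-3,0,0,0.14],[0,-3,0,0,0.14],[0,-3,0,0,0.14],[0,-3,0,0,0.14],[0,-3,0,0,0.14],[0,-3,0,0,0.14],[0,-3,0,0,0.14],[0,-3,0,0,0.14],[0,0,0,0,0.14]]'
python3 - <<'E'
from h import *
im=snapshot("top");cv2.imwrite("pics/t6.png",im);ci=camera_info("top");H,S,V=cv2.split(cv2.cvtColor(im,cv2.COLOR_BGR2HSV))
m=((H<25)&(S>70)&(V>60)).astype(np.uint8);mm=np.zeros_like(m);mm[110:200,192:260]=m[110:200,192:260]
mm=cv2.morphologyEx(mm,cv2.MORPH_CLOSE,np.ones((5,5)))
c=max(cv2.findContours(mm,cv2.RETR_EXTERNAL,cv2.CHAIN_APPROX_NONE)[0],key=cv2.contourArea)
P=np.array([ray(ci,p[0],.06)[:2] for p in c]);r=cv2.minAreaRect((P*1000).astype(np.float32));print(r,cv2.boxPoints(r).round().tolist())
togo(.62,.11,168.4,.05)
cv2.imwrite("pics/g.png",cv2.resize(im[100:250,150:350],None,fx=4,fy=4,interpolation=2))
E
```

```text
time_s: 19.12
ee_pos: [0.4505, -0.1002, 0.2205]
eef_rot: [-180.0, -0.0, 168.2]
ft_force: [0.5, 0.1, -1.2]
gripper_width: 0.568
grasp_force: 0.0
((705.3101196289062, 90.30213165283203), (88.72754669189453, 111.23914337158203), 79.70970916748047) [[643.0, 57.0], [752.0, 37.0], [768.0, 124.0], [659.0, 144.0]]
t 19.18 p [ 0.4508 -0.0993  0.2205] yaw 168.2 | dx -12.37 dy 23.90 dz 17.05 turn -0.003
```

View pics/g.png

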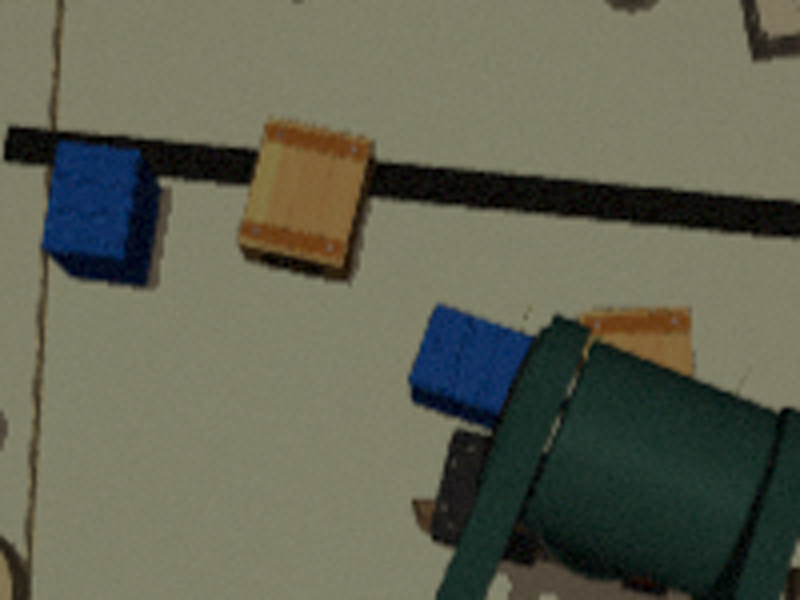

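The 4x top crop has the crate's upper face with corners (266,123), (372,142), (345,260) and (240,240). It straddles the line but is still short of it. The right crate lies well clear.

```bash
python3 - <<'E'
from h import *
ci=camera_info("top")
q=[(266,123),(372,142),(345,260),(240,240)]
P=np.array([ray(ci,(150+u/4,100+v/4),.06)[:2] for u,v in q]);c=P.mean(0)
d=(P[0]+P[1]-P[2]-P[3])/2;w=(P[0]+P[3]-P[1]-P[2])/2;yaw=np.degrees(np.arctan2(d[1],d[0]));print(c.round(4),np.hypot(*d),np.hypot(*w),yaw)
# line edges (full-res top0) fitted either side of the crate
im=cv2.imread("pics/t6.png");V=im.max(2);A=[]
for u in list(range(195,209))+list(range(246,300)):
    v=np.where(V[128:165,u]<50)[0]+128
    A.append(ray(ci,(u,v.mean()),0)[:2])
A=np.array(A);k=np.polyfit(A[:,1],A[:,0],1);print(k)
dv=d/np.hypot(*d);s=(k[0]*c[1]+k[1]-c[0])/(dv[0]-k[0]*dv[1]);print("push m",s)
E
```

```text
[0.7086 0.0902] 0.09128272040340195 0.07958907278281112 -10.592953678090083
[0.08065301 0.73311491]
push m 0.03189013169276974
```

```bash
python3 -m creep '[[0,2.65,0,0,0.14],[0,2.65,0,0,0.14],[0,2.65,0,0,0.14],[0,2.65,0,0,0.14],[0,2.65,0,0,0.14],[0,2.65,0,0,0.14],[0,2.65,0,0,0.14],[0,2.65,0,0,0.14],[0,2.65,0,0,0.14],[-1.7,0,2.1,0,0.14],[-1.7,0,2.1,0,0.14],[-1.7,0,2.1,0,0.14],[-1.7,0,2.1,0,0.14],[-1.7,0,2.1,0,0.14],[-1.7,0,2.1,0,0.14],[-1.7,0,2.1,0,0.14],[0,0,2.3,0,0.14],[0,0,0,0,0.14],[0,0,0,0,0.14]]'; python3 -c "
from h import *
togo(.6808,.0983,168.4,.05)"
```

```text
time_s: 21.55
ee_pos: [0.6163, 0.1108, 0.0512]
eef_rot: [180.0, -0.0, 168.4]
ft_force: [-0.3, -0.7, -0.1]
gripper_width: 0.57
grasp_force: 0.0
t 21.55 p [0.6163 0.1108 0.0512] yaw 168.4 | dx -6.57 dy 0.07 dz 0.12 turn -0.000
```

```bash
python3 -m creep '[[-1,0,0,0,0.14],[-1,0,0,0,0.14],[-0.5,0,0,0,0.14],[-0.5,0,0,0,0.14],[-0.5,0,0,0,0.14],[-0.5,0,0,0,0.14],[-0.5,0,0,0,0.14],[-0.5,0,0,0,0.14],[-0.5,0,0,0,0.14],[-0.5,0,0,0,0.14],[-0.4,0,0,0,0.14],[-0.2,0,0,0,0.14],[0,0,0,0,0.14],[0,0,0,0,0.14]]'; python3 -c "
from h import *
togo(.6808,.0983,168.4,.05)"
```

```text
time_s: 23.3
ee_pos: [0.6816, 0.0965, 0.0508]
eef_rot: [180.0, 0.0, 168.3]
ft_force: [-0.4, -0.5, -0.1]
gripper_width: 0.572
grasp_force: 0.0
t 23.3 p [0.6816 0.0965 0.0508] yaw 168.3 | dx 0.12 dy 0.16 dz 0.08 turn -0.001
```

Now I back off, rise, step aside and check.

```bash
python3 -m creep '[[1.5,0,0,0,0.14],[1.5,0,0,0,0.14],[2,0,-3,0,0.14],[2,0,-3,0,0.14],[2,0,-3,0,0.14],[2,0,-3,0,0.14],[2,0,-3,0,0.14],[2,0,-2,0,0.14],[2,0,0,0,0.14],[0,-3,0,0,0.14],[0,-3,0,0,0.14],[0,-3,0,0,0.14],[0,-3,0,0,0.14],[0,-3,0,0,0.14],[0,-3,0,0,0.14],[0,-3,0,0,0.14],[0,0,0,0,0.14],[0,0,0,0,0.14]]'; python3 -c "
from h import *
im=snapshot('top');cv2.imwrite('pics/t7.png',im)
cv2.imwrite('pics/k.png',cv2.resize(im[100:250,150:350],None,fx=4,fy=4,interpolation=2))"
```

```text
time_s: 25.55
ee_pos: [0.4717, -0.0738, 0.2205]
eef_rot: [180.0, -0.0, 168.3]
ft_force: [-0.2, -0.0, 0.5]
gripper_width: 0.565
grasp_force: 0.0
```

View pics/k.png

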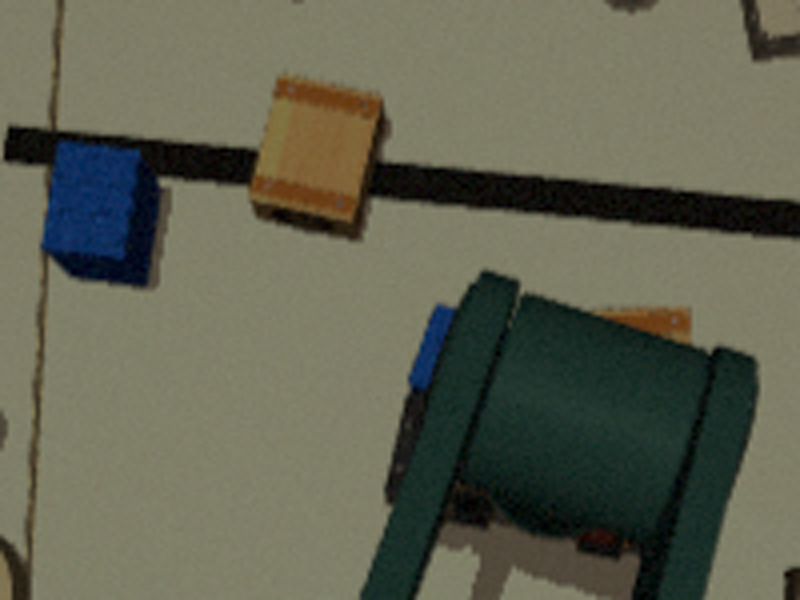

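The crate is on its back across the line, with upper-face corners at (280,75), (382,95), (355,222) and (251,200). I check the middle numerically.

```bash
python3 -c "
from h import *
ci=camera_info('top')
R=lambda u,v,z:ray(ci,(150+u/4,100+v/4),z)[:2]
P=np.array([R(*q,.06) for q in((280,75),(382,95),(355,222),(251,200))]);c=P.mean(0)
far=(P[0]+P[1])/2;near=(P[2]+P[3])/2;print(c,far,near,np.hypot(*(far-near)),'bottom near',(R(255,216,0)+R(358,238,0))/2)
print('off',(c[0]-(.08065*c[1]+.7331)))"
```

```text
[0.7417868  0.08289434] [0.79027068 0.07397309] [0.69330293 0.09181558] 0.09859564018929345 bottom near [0.69630013 0.09407116]
off 0.002001376131221755
```

The middle is within about 2 mm of the line, so I hand in.

```bash
python3 -c "
from rig import robot
print(robot.finish_job())"
```

```text
the job is handed in; nothing more can be done
None
```

I tipped both crates onto their backs, left one first, and pushed the stamped one (the left) onto the dispatch line, its middle measured about 2 mm from the line's centre; the bare one lies where it fell, clear of the line, and I handed the job in at about 26 s.

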